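# Dry a measuring cup on the swing-up peg

## Task

Put the steel measuring cup to dry upside down on the swing-up peg: tip it over in the channel so that its mouth faces the peg, push it along over the lying peg until its rim is close against the white flange, and swing the peg fully upright (its red-ended lever moves it). Then turn the orange key, with light pressure, until its long arm lies across the lowered lever and it drops fully home in its slot. Leave the two jars, the caddy and the orange lid alone, and don't let the cup fall out of the stand.

Things in the scene. Friction and masses are not known exactly. Their poses are not given: they have to be found in the camera images.
- stand: White and grey drying stand fixed to the table, 545 mm along its y, 110 along x. Origin: centre of its underside, z up. 'Stand' numbers are mm in this frame. Straight channel along y, open above and at its ends, from y=-74 to 270, centred on x=0: floor at z=12, inner width 86, walls 6 thick, tops z=47. Hinge axis parallel to x at y=-110, z=53, between two posts at x=+-51, tops z=68.
- peg (a joint): Peg, flange and lever, one part (0.3 kg) on the hinge. 0 (up to 0.05 at the start): peg lies along stand +y, lever stands up; pi/2 (stop): peg upright, lever lies along stand -y. Stiff (0.35 N m), stays where left. Sage green cone peg: radius 33 mm at the flange, 12 mm at the tip 105 mm on. White flange: radius 44 mm, its cup side 30 mm from the hinge axis.
- peg_seat (a point): Centre of the flange's cup side, where the centre of the cup's rim belongs; on the peg's axis, 30 mm from the hinge axis.
- lever_bar (a point): Centre of the red round cross bar at the end of the dark lever (24 x 12 mm): 16 mm thick, 44 mm long, parallel to stand x, 120 mm from the hinge axis. Pushing it towards stand -y and then down, in an arc about the hinge, raises the peg; takes about 5 to 8 N with the cup on.
- key_slot (a point): Centre of the slot's mouth in the key's white housing (58 mm square, at stand x=110, y=-215, top z=54). Above the mouth (z=24) is a 35 mm round bore that keeps the key upright; the slot below is 33 mm along stand x, 13 mm along y, 16 mm deep.
- cup: Straight steel measuring cup without handle, 80 mm outer diameter, 120 mm tall, wall 3 mm, bottom 4 mm, about 0.13 to 0.25 kg. Starts standing in the channel, about 3 mm clear of each wall, its centre 175 to 205 mm beyond the tip of the lying peg. Origin: centre of its bottom's underside; its z points to its open mouth.
- cup_rim (a point): Centre of the cup's mouth, in the plane of the rim, 120 mm from the cup's origin along its z.
- key: Loose key (0.12 kg) upright in its housing. Origin: centre of its blade's underside. Blade 30 (x) x 10 x 30 mm tall; orange bar 10 mm thick (y), 54 to 72 mm above the origin, from x=-40 to +113 (long arm). Starts resting on the slot's mouth, long arm 60 to 80 degrees from its locked direction, stand -x; turn it clockwise from above. Drops 16 mm when within about 4 degrees.
- key_tip (a point): End of the key's long arm, 113 mm from the key's axis and 63 mm above its origin.
- jar_a: Closed clear glass jar, 72 mm diameter, 100 mm tall; origin under its centre. Leave alone.
- jar_b: Closed green glass jar, 72 mm diameter, 100 mm tall; origin under its centre. Leave alone.
- caddy: Closed white plastic caddy with grey lid, about 104 x 154 x 83 mm; origin under its centre. Leave alone.
- lid: Orange silicone lid lying flat, 104 mm diameter, 22 mm tall; origin under its centre. Leave alone.
There are look-alikes about, which are no part of the job. What is shaped like the key but turquoise or yellow is not meant.

How it is judged (in metres and radians):
On the way, in this order (a step that is already met when the one before it is completed fails the run):
1. the cup lies on its side in the channel, mouth towards the peg (angle between cup's own z axis and vertical between 1.45 and 1.7 rad and z of cup_rim in the frame of stand below 0.07 m and angle between the z axis of cup and the y axis of stand, either way round below 0.15 rad and distance between cup_rim and peg_seat between 0.06 and 0.2 m), for 0.2 s.
2. the lying cup is over the peg, its rim within 25 mm of the flange's centre (distance between cup_rim and peg_seat below 0.025 m and value of joint peg below 0.3 rad and angle between cup's own z axis and vertical below 1.9 rad), for 0.1 s.
3. the peg is upright and the cup sits upside down on it (value of joint peg above 1.5 rad and angle between cup's own z axis and vertical above 3.03 rad and distance between cup_rim and peg_seat below 0.01 m), for 0.2 s.
4. the key is turned across the lever and has dropped home (z of key in the frame of stand below 0.012 m and x of key_tip in the frame of stand below 0.012 m and angle between key's own z axis and vertical below 0.1 rad and x of key in the frame of stand above 0.102 m), for 0.2 s.
At the end, for the whole second after the job is handed in: The peg is upright (over 1.5 rad), the cup upside down on it (within 0.11 rad), rim centre within 10 mm of the flange's; the key stands in its housing, long arm across the lever (its end at stand x below 12 mm), blade 12 mm or more into the slot; all at rest (all of step 3 and all of step 4 and linear speed of each of cup, key below 0.02 m/s and velocity of joint peg between -0.05 and 0.05 rad/s); the robot touches nothing.
It fails at once if a jar, the caddy or the orange lid is moved more than 30 mm or tipped (distance of any of jar_a, jar_b, caddy, lid from where it was at the start of the episode above 0.03 m or angle between any of jar_a, jar_b, caddy, lid's own z axis and vertical above 0.4 rad).
It fails at once if the key is pressed on the stand with over 40 N (contact force between key and stand above 40 N).
It fails at once if the cup leaves the stand (x of cup in the frame of stand above 0.08 m or x of cup in the frame of stand below -0.08 m or y of cup in the frame of stand above 0.3 m or height (world z) of cup below 0.005 m).
It also fails if it takes over 64 s, if anything falls off the work surface, if the arm or the gripper's body presses on something with over 40 N, if the wrist force passes 120 N, or if a joint passes its speed limit or range.

## Robot

A 6-joint arm with a two-finger parallel gripper is mounted at the origin on the work surface. World frame = base frame: x ahead of the robot, y to its left, z up, the work surface at z = 0. Lengths are in mm, angles in rad, forces in N, time in s.
With the tool pointing down it reaches from about 350 to 975 mm from the base axis. Payload 7.1 kg.
Tool frame: the origin (TCP) lies midway between the tips of the shut fingers; the grasp point (between the pads) lies 19 mm behind it (ctrl.grip_depth is the distance from the TCP to the grasp point, in mm); z points along the fingers, y is the line along which they close (so a half turn about z gives the same grasp; the last joint's range is limited). The gripper opens to 88 mm and grips with 3 to 60 N. Pads are 20 mm wide; open, the fingers measure 115 mm over their backs; the gripper's body (75 mm by 178 mm) begins 61 mm behind the grasp point.
Start: joints at [-1.185, 0.423, 1.63, -0, 1.089, -0.019], TCP at [246.162, -574.464, 222.675] pointing down, gripper open.
Joint ranges: [-3, 3], [-0.9, 2.11], [0.09, 2.58], [-1.31, 4.45], [0.11, 2.69], [-2.54, 2.54]. Speed limits (rad/s): [2.39, 2.39, 3.01, 3.14, 3.14, 3.14].

## Interface

Orientations are given as a rotation vector (axis times angle).
In Python, from workcell import ctrl, cams gives the robot as it stands.
- The arm moves only by the tool move_arm, never from a script. Its argument "steps" is a list of rows, each a list of 3 entries, a list of its own where there are three numbers: the shift along the tool's x, y, z in units of 25 mm (1.0 is 25 mm), then the turn about the tool's z in units of 5 degrees (1.0 is 5 degrees), then the closure, from 0 (fully open) to 1 (shut). A call has 1 to 20 rows; each row shifts and turns the commanded pose from where the row before left it, along the tool's axes as they then stand; what a row does not reach is not made up. A row lasts 1/12 s, in which the tool goes at most 41.7 mm and 7.16 degrees, less where a joint would pass 70% of its speed; a pose out of reach is approached as far as the arm can. A call is refused whole if a number of a shift passes 1 or a number of a turn 1, either way. A call with a gripper value outside its range is refused whole. The fingers move at their own pace and stop on an object; the grip force is fixed at half the most. Time passes only in rows, so rows that do not move let the fingers close. It gives the time, the measured TCP pose, the force, the opening and the grip force at its end, in the units of the state.
- ctrl.get_obs(): the state, without advancing time (a new reading comes with each control period).
- cams.get_image(name): name is "side" or "top"; returns a dict with "image" (384x512x3 uint8, red, green, blue), "camera_matrix" (3x3 intrinsics, pixels), "xyz" and "rotation" of the camera in the world. Camera axes: x right, y down, z forward; pixel columns grow to the right and rows downward; lengths in mm; the calibration is good to about 2 mm. A picture is of the moment at which its call begins. There is no depth.
- ctrl.close_job(): hands the job in; it is judged then, once.
Trained networks look in the newest picture that a camera, given by its name, has taken for a name from the list of things; names that differ only in an ending like _2 or _b are one class to them, and where a whole thing is asked for, a point or a joint stands for the part that bears it (a point fixed in the world has none). Each returns a list of dicts, best first, with "p" (0 to 1); they miss things now and then, are a little off and sometimes report something else, mostly with a low value. They report only what shows in the picture. A call takes as long as a camera call. They do not tell look-alikes from the thing itself.
- cams.boxes_of(camera, thing): "rect" ([centre column, centre row, width, height] in pixels, round what is visible of it).
- cams.cut_out(camera, thing): "pixels" (384x512 bool, what is visible of it) and "rect" ([centre column, centre row, width, height] in pixels, round what is visible of it).
The state is a dict: "t": time; "qpos": joint angles; "qvel": joint speeds; "joint_torque": joint torques, N m; "ee_pos": TCP position; "orientation": TCP orientation; "ft_force": force on the tool from outside, world axes, zero at the start; "moment": the same for the moment, N m; "width": finger opening in mm; "grasp_force": force on a finger pad.
Only numpy, scipy, OpenCV 4.12 (cv2) and the standard library are available. Lean on these libraries where they do the work, as an engineer would, in place of code of your own. Each camera call takes 0.05 s, during which the arm holds its last target. There are 200 camera calls.

## Working session

There is one attempt and no reset: what is moved stays moved. The work goes in short steps, Python scripts to look and compute and a tool call to move; the robot and the scene stay as the last step left them, time stands still between calls to the robot, and variables do not carry over. Pictures are saved under pics/ and viewed, at most 10 in all, crops included, and the job is handed in when it is done.

Besides the shell and the picture viewer there is one more tool, called after "Call:" as name([rows], argument=value, ...), one row to a line, values as JSON. move_arm: Moves the arm, as the interface text tells. Its arguments: {"type":"object","properties":{"steps":{"type":"array"}},"required":["steps"]}

```bash
ls; mkdir -p pics
python3 - <<'E'
from workcell import ctrl,cams
import cv2,numpy as np
print(ctrl.get_obs())
ims=[]
for n in("side","top"):
    d=cams.get_image(n); cv2.imwrite(f"pics/{n}0.png",cv2.resize(d["image"][:,:,::-1],(800,600),interpolation=cv2.INTER_CUBIC))
    print(n,d["camera_matrix"].tolist(),d["xyz"],d["rotation"])
    for t in("cup","key","peg","lever_bar","stand","jar_a","caddy","lid","key_slot"):
        try: print(t,[(np.round(b["rect"]).tolist(),round(float(b["p"]),2)) for b in cams.boxes_of(n,t)])
        except Exception as e: print(t,e)
E
```

```text
pics
{'t': 0.0, 'qpos': array([-1.18500077e+00,  4.23837999e-01,  1.63066617e+00, -1.37644231e-05,
        1.08859038e+00, -1.89517204e-02]), 'qvel': array([ 0.00037879,  0.00010481, -0.00018096,  0.00051012,  0.00123548,
       -0.00072453]), 'joint_torque': array([ 2.50566824e-03, -5.44620967e+01, -2.73665857e+01,  6.43388182e-02,
        2.26182950e-02, -9.73949932e-05]), 'ee_pos': array([ 245.96043725, -573.97838824,  221.91283075]), 'orientation': array([-3.07603338e+00, -6.31158164e-01,  4.48917433e-04]), 'ft_force': array([-0.31212372,  0.03896181,  0.00171589]), 'moment': array([-0.01997544,  0.03708626,  0.01745336]), 'grasp_force': 0.0, 'width': 88.13382619301424}
side [[358.72925391863964, 0.0, 254.06523295367714], [0.0, 358.72925391863964, 192.51852183778036], [0.0, 0.0, 1.0]] [159.56559061 740.00362652 856.78614543] [-0.64560804  2.59902746 -1.22954943]
cup [([254.0, 282.0, 34.0, 52.0], 0.92)]
key [([246.0, 165.0, 37.0, 20.0], 0.71), ([232.0, 208.0, 36.0, 22.0], 0.69), ([268.0, 173.0, 29.0, 26.0], 0.67), ([340.0, 201.0, 35.0, 32.0], 0.62), ([178.0, 235.0, 26.0, 38.0], 0.
[... 407 characters left out ...]
.0, 257.04333839621114], [0.0, 352.62185165532367, 197.02340212805362], [0.0, 0.0, 1.0]] [ 436.1323303   -84.76428554 1038.24137472] [-2.15930153  2.14527885 -0.10127389]
cup [([152.0, 243.0, 46.0, 32.0], 0.73)]
key [([317.0, 179.0, 51.0, 15.0], 0.87), ([241.0, 170.0, 50.0, 19.0], 0.69), ([319.0, 282.0, 29.0, 48.0], 0.67), ([339.0, 131.0, 13.0, 47.0], 0.57)]
peg [([252.0, 225.0, 57.0, 32.0], 0.7)]
lever_bar [([256.0, 224.0, 58.0, 34.0], 0.61)]
stand [([238.0, 215.0, 185.0, 95.0], 0.61)]
jar_a [([127.0, 128.0, 33.0, 32.0], 0.81), ([182.0, 136.0, 34.0, 34.0], 0.8)]
caddy [([269.0, 110.0, 58.0, 49.0], 0.82)]
lid [([396.0, 194.0, 38.0, 34.0], 0.94)]
key_slot [([239.0, 215.0, 188.0, 95.0], 0.84)]
```

View pics/top0.png

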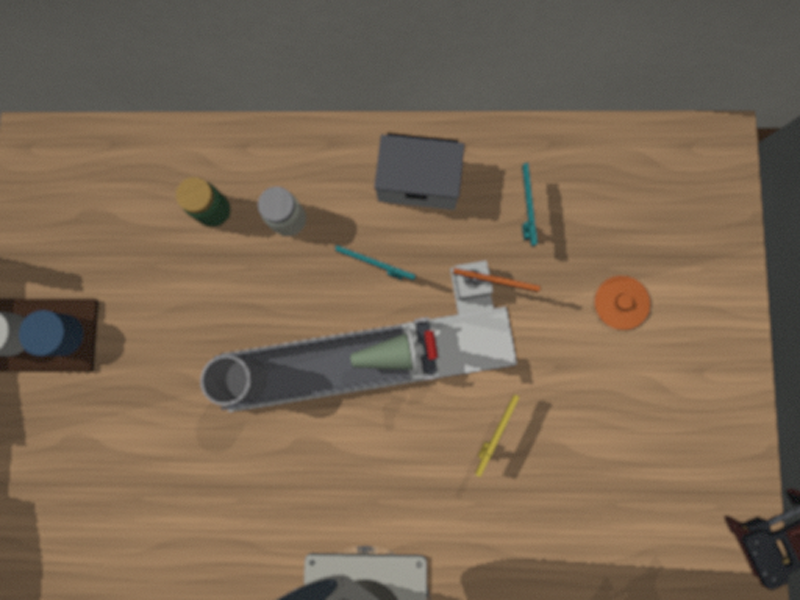

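View pics/side0.png

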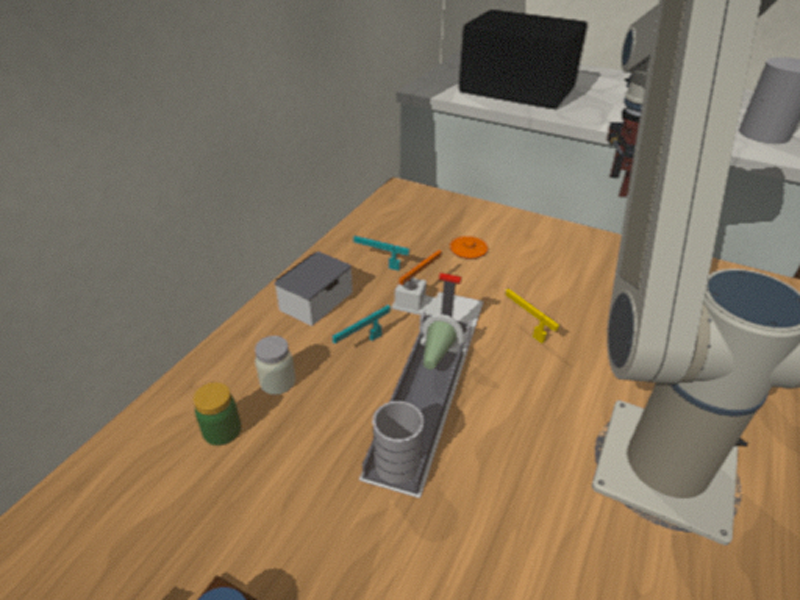

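The top view shows four key-shaped things (800x600 pixels): orange (497,280), turquoise (375,262) and (530,205), yellow (498,437). I choose the orange one, in the white housing. The cup is at (228,380) and the red bar at (430,345). Next, close crops.

Run:
```python
from workcell import ctrl,cams
import cv2,numpy as np
a=cams.get_image("top")["image"][160:270,125:345,::-1]
cv2.imwrite("pics/topc.png",cv2.resize(a,None,fx=3.6,fy=3.6,interpolation=cv2.INTER_CUBIC))
b=cams.get_image("side")["image"][155:320,220:320,::-1]
cv2.imwrite("pics/sidec.png",cv2.resize(b,None,fx=3.6,fy=3.6,interpolation=cv2.INTER_CUBIC))
```

```text
(no output)
```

View pics/topc.png

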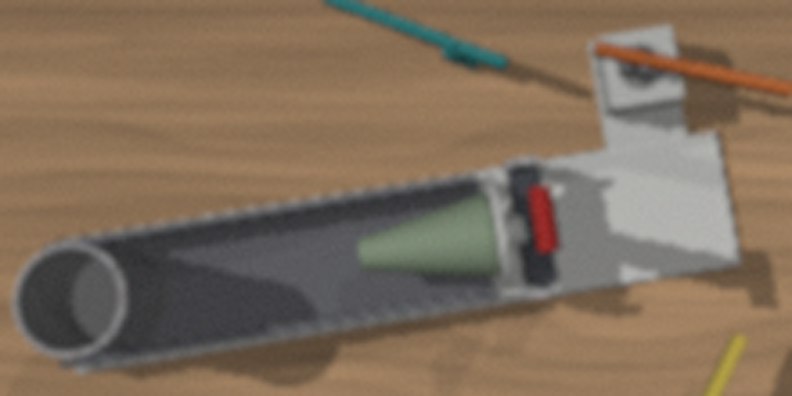

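View pics/sidec.png

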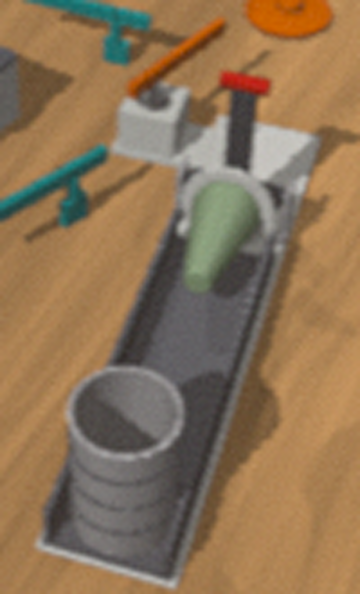

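Top crop: the orange key sits in the housing, its pivot near (640,62), long arm to the right. The cup rim is at (71,297), the red bar at (543,219) and the peg tip at (362,250). Side crop: bar (245,84), peg tip (197,278), cup rim (126,412).

```bash
cat > h.py <<'E'
from workcell import ctrl,cams
import cv2,numpy as np,json
from scipy.spatial.transform import Rotation as R
from scipy.optimize import least_squares
def cam(n):
    d=cams.get_image(n); return d
def proj(d,p):
    r=d["rotation"]; M=R.from_rotvec(r).as_matrix() if np.size(r)==3 else np.array(r)
    q=(np.atleast_2d(p)-d["xyz"])@M; K=d["camera_matrix"]
    return q[:,:2]/q[:,2:]*[K[0][0],K[1][1]]+[K[0][2],K[1][2]]
def tri(obs): # [(cam,pixel)]
    f=lambda p:np.concatenate([proj(d,p)[0]-u for d,u in obs])
    s=least_squares(f,[400,0,80]); return s.x,np.abs(s.fun).max()
def T(s,p): # stand->world, s=(x,y,yaw)
    c,n=np.cos(s[2]),np.sin(s[2]); p=np.atleast_2d(p).astype(float)
    return p@np.array([[c,n,0],[-n,c,0],[0,0,1]])+[s[0],s[1],0]
def Ti(s,p): return (np.atleast_2d(p)-[s[0],s[1],0])@np.array([[np.cos(s[2]),-np.sin(s[2]),0],[np.sin(s[2]),np.cos(s[2]),0],[0,0,1]])
E
python3 - <<'E'
from h import *
t,s=cam("top"),cam("side")
pt=lambda u:np.array(u)/3.6+[125,160]-.36
ps=lambda u:np.array(u)/3.6+[220,155]-.36
print("bar",tri([(t,pt((543,219))),(s,ps((245,84)))]))
print("tip",tri([(t,pt((362,250))),(s,ps((197,278)))]))
print("rim",tri([(t,pt((71,297))),(s,ps((126,412)))]))
F=[(t,pt((590,40)),(139,-186,54)),(t,pt((672,25)),(139,-244,54)),(t,pt((685,97)),(81,-244,54)),(t,pt((607,110)),(81,-186,54)),
(t,pt((543,219)),(0,-113,173)),(t,pt((362,250)),(0,25,53)),(s,ps((245,84)),(0,-113,173)),(s,ps((197,278)),(0,25,53)),
(s,ps((40,545)),(55,272,5)),(s,ps((177,583)),(-55,272,5)),(t,pt((717,132)),(55,-272,12)),(t,pt((738,262)),(-55,-272,12)),(s,ps((318,140)),(-55,-272,12))]
f=lambda v:np.concatenate([proj(d,T(v,p))[0]-u for d,u,p in F])
r=least_squares(f,[450,-80,.0],loss="soft_l1",x_scale=[100,100,.1]); print(r.x,np.degrees(r.x[2]))
print(np.round(f(r.x).reshape(-1,2),1).tolist())
for n,p in dict(bar=(0,-113,173),key=(110,-215,24),rim=(0,215,132),tip=(0,25,53)).items(): print(n,T(r.x,p))
E
```

```text
bar (array([ 478.12084502, -111.90200504,  173.25205006]), np.float64(0.16139003067439717))
tip (array([457.51842117,  22.79152517,  63.2242188 ]), np.float64(0.6786489573265726))
rim (array([421.14735855, 223.75965376, 128.19074111]), np.float64(0.571717162589124))
[4.58345294e+02 5.76056289e-01 1.74839318e-01] 10.0175550072149
[[2.2, -0.9], [-0.4, -0.1], [-0.2, -0.1], [1.1, -0.3], [-0.5, 0.2], [-0.3, 1.9], [-0.3, 0.3], [-0.1, 3.1], [-1.0, 0.1], [0.3, 0.9], [-0.0, -0.7], [1.3, 0.5], [0.8, -2.6]]
bar [[ 478.001634   -110.70120247  173.        ]]
key [[ 604.0675198  -192.01167188   24.        ]]
rim [[420.94606437 212.29827427 132.        ]]
tip [[453.99654678  25.19491885  53.        ]]
```

Call:
move_arm([
  [[0.6,0,-0.4],1,0.5],
  [[0.6,0,-0.4],1,0.5],
  [[0.6,0,0],0.64,0.5],
  [[0.6,-1,0],0,0.5],
  [[0.6,-1,0],0,0.5],
  [[0.6,-1,0],0,0.5],
  [[0.6,-1,0],0,0.5],
  [[0.6,-1,0],0,0.5],
  [[0.6,-1,0],0,0.5],
  [[0.6,-1,0],0,0.5],
  [[0.6,-1,0],0,0.5],
  [[0.6,-1,0],0,0.5],
  [[0.6,-1,0],0,0.5],
  [[0.6,-1,0],0,0.5],
  [[0.6,-1,0],0,0.5],
  [[0.6,-1,0],0,0.5],
  [[0.6,-1,0],0,0.5],
  [[0.6,-1,0],0,0.5],
])

```text
t: 2.7
ee_pos: [445.7, -150.8, 242.9]
orientation: [3.129, 0.273, 0.001]
ft_force: [0.4, 0.3, 0.0]
width: 44.0
grasp_force: 0.0
```

```bash
cat >> h.py <<'E'
S=np.array([458.345,0.576,0.1748])
def st():
    o=ctrl.get_obs(); M=R.from_rotvec(o["orientation"]).as_matrix()
    p=Ti(S,o["ee_pos"])[0]; a=np.degrees(np.arctan2(M[1,0],M[0,0])-S[2])
    print("t %.2f stand pos"%o["t"],np.round(p,1),"toolx yaw vs stand %.2f"%a,"tilt z %.4f"%M[2,2],"F",np.round(o["ft_force"],1),"w %.1f gf %.1f"%(o["width"],o["grasp_force"]))
    return p,a
E
python3 - <<'E'
from h import *
p,a=st(); print(ctrl.get_obs()["qpos"])
t,s=cam("top"),cam("side")
# refine stand yaw/pos: refit including peg angle
pt=lambda u:np.array(u)/3.6+[125,160]-.36
ps=lambda u:np.array(u)/3.6+[220,155]-.36
def pg(y,z,q): return (0,-110+y*np.cos(q)-z*np.sin(q),53+y*np.sin(q)+z*np.cos(q))
F=[(t,pt((590,40)),(139,-186,54)),(t,pt((672,25)),(139,-244,54)),(t,pt((685,97)),(81,-244,54)),(t,pt((607,110)),(81,-186,54)),
(s,ps((40,545)),(55,272,5)),(s,ps((177,583)),(-55,272,5)),(t,pt((717,132)),(55,-272,12)),(t,pt((738,262)),(-55,-272,12))]
P=[(t,pt((543,219)),(0,120)),(t,pt((362,250)),(135,0)),(s,ps((245,84)),(0,120)),(s,ps((197,278)),(135,0))]
f=lambda v:np.concatenate([proj(d,T(v,p))[0]-u for d,u,p in F]+[proj(d,T(v,pg(*p,v[3])))[0]-u for d,u,p in P])
r=least_squares(f,[458,0,.17,0.03],loss="soft_l1",x_scale=[100,100,.1,.1]); print(r.x); print(np.round(f(r.x).reshape(-1,2),1).tolist())
print("cup in stand",Ti(S,[421.1,223.8,128.2]),Ti(r.x,[421.1,223.8,128.2]))
E
```

```text
t 2.70 stand pos [ -38.8 -146.8  242.9] toolx yaw vs stand -0.03 tilt z -1.0000 F [0.4 0.3 0. ] w 44.0 gf 0.0
[-3.51468033e-01  1.66917611e-01  1.94211470e+00 -9.28545534e-06
  1.03199021e+00  1.04500536e+00]
[4.58251212e+02 9.91889181e-01 1.74301781e-01 5.01475457e-02]
[[2.1, -0.8], [-0.5, -0.1], [-0.3, -0.1], [1.0, -0.2], [-1.1, 0.2], [0.2, 1.1], [-0.1, -0.6], [1.2, 0.6], [0.6, 0.0], [-0.6, 1.9], [-0.1, -0.2], [-0.0, 1.6]]
cup in stand [[  2.14371507 226.29968777 128.2       ]] [[  2.0512111 225.8748754 128.2      ]]
```

Call:
move_arm([
  [[0.1,-1,0],0,0.5],
  [[0.1,-1,0],0,0.5],
  [[0.1,-1,0],0,0.5],
  [[0.1,-1,0],0,0.5],
  [[0.1,-1,0],0,0.5],
  [[0.1,-1,0],0,0.5],
  [[0.1,-1,0],0,0.5],
  [[0.1,-1,0],0,0.5],
  [[0.1,-1,0],0,0.5],
  [[0.1,-1,0],0,0.5],
  [[0.1,-1,0],0,0.5],
  [[0.1,-1,0],0,0.5],
  [[0.1,-1,0.3],0,0.5],
  [[0.1,-1,0.3],0,0.5],
  [[0.1,-1,0.3],0,0.5],
  [[0,-0.4,0.3],0,0.5],
  [[0,0,0.5],0,0.5],
  [[0,0,0],0,0.5],
])

```text
t: 4.3
ee_pos: [414.3, 232.9, 198.3]
orientation: [3.128, 0.275, -0.005]
ft_force: [0.4, -0.6, 0.7]
width: 44.3
grasp_force: 0.0
```

Run:
```python
from h import *
st()
d=cam("side"); b=d["image"][210:320,210:310,::-1]
cv2.imwrite("pics/s1.png",cv2.resize(b,None,fx=4,fy=4,interpolation=cv2.INTER_CUBIC))
```

```text
t 4.30 stand pos [ -3.  236.4 198.3] toolx yaw vs stand 0.05 tilt z -1.0000 F [ 0.4 -0.6  0.7] w 44.3 gf 0.0
```

View pics/s1.png

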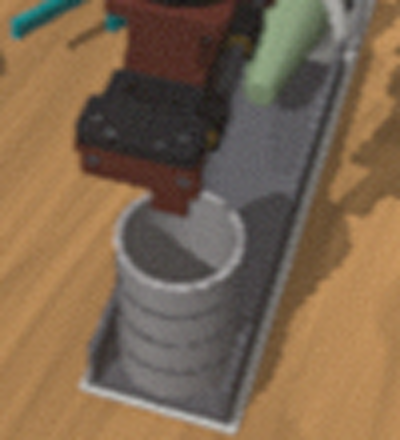

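The picture shows one finger over the cup mouth at about (170,205), still 66 mm above the rim. I shift 11 mm in +y, then go down astride the +y wall.

Call:
move_arm([
  [[0.1,-0.45,0],0,0.5],
  [[0,0,0.8],0,0.5],
  [[0,0,0.8],0,0.5],
  [[0,0,0.8],0,0.5],
  [[0,0,0.5],0,0.5],
  [[0,0,0.4],0,0.5],
  [[0,0,0],0,0.5],
])

```text
t: 4.93
ee_pos: [415.6, 244.7, 116.6]
orientation: [3.129, 0.272, -0.003]
ft_force: [0.1, 0.2, -0.6]
width: 44.3
grasp_force: 0.0
```

Run:
```python
from h import *
st()
```

```text
t 4.93 stand pos [  0.4 247.8 116.6] toolx yaw vs stand -0.06 tilt z -1.0000 F [ 0.1  0.2 -0.6] w 44.3 gf 0.0
```

Call:
move_arm([
  [[0,0.25,0],0,0.5],
  [[0,0.25,-0.1],0,0.5],
  [[0,0.25,-0.1],0,0.5],
  [[0,0.25,-0.1],0,0.5],
  [[0,0.25,-0.1],0,0.5],
  [[0,0.25,-0.1],0,0.5],
  [[0,0.25,-0.1],0,0.5],
  [[0,0.25,-0.1],0,0.5],
])

```text
t: 5.6
ee_pos: [424.7, 195.0, 135.5]
orientation: [3.13, 0.273, -0.0]
ft_force: [-0.3, 0.3, -0.3]
width: 43.9
grasp_force: 0.1
```

Run:
```python
from h import *
st()
d=cam("side"); b=d["image"][200:320,210:310,::-1]
cv2.imwrite("pics/s2.png",cv2.resize(b,None,fx=4,fy=4,interpolation=cv2.INTER_CUBIC))
```

```text
t 5.60 stand pos [  0.6 197.3 135.5] toolx yaw vs stand -0.03 tilt z -1.0000 F [-0.3  0.3 -0.3] w 43.9 gf 0.1
```

View pics/s2.png

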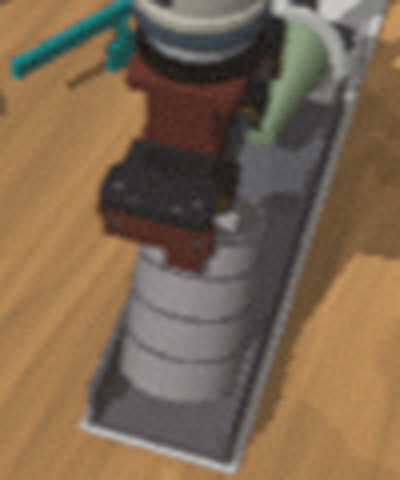

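The gripper hides the mouth; the cup's lower edge is at about (175,395). Tilting and sliding look alike in this view, so I fit the cup pose from the masks.

```bash
cat >> h.py <<'E'
def cyl(y,z,th,n=48): # cup in stand: origin (0,y,z), axis tipped th towards -y
    a=np.linspace(0,2*np.pi,n); ring=np.c_[40*np.cos(a),40*np.sin(a),0*a]
    P=np.r_[ring,ring+[0,0,120]]; c,s=np.cos(th),np.sin(th)
    return P@np.array([[1,0,0],[0,c,s],[0,-s,c]])+[0,y,z]
def cupfit(ws=(1,1)):
    ob=[]
    for n in("side","top"):
        d=cam(n); m=cams.cut_out(n,"cup")
        if m and m[0]["p"]>.3: ob.append((n,d,np.array(m[0]["pixels"],bool))); print(n,round(float(m[0]["p"]),2),np.round(m[0]["rect"]))
    best=[]
    for th in np.radians(np.arange(0,96,5)):
        for y in range(-60,270,5):
            # edge on floor: pivot at (y,12), centre offset
            o=(y+40*np.cos(th),12+40*np.sin(th)); c=0
            P=T(S,cyl(o[0],o[1],th))
            for n,d,m in ob:
                h=np.zeros(m.shape,np.uint8); cv2.fillConvexPoly(h,cv2.convexHull(np.round(proj(d,P)).astype(np.int32)),1)
                c+=(m&(h==0)).sum()+.4*((h==1)&~m).sum()
            best.append((float(c),int(y),int(round(np.degrees(th)))))
    best.sort(); return best[:8]
E
python3 - <<'E'
from h import *
print(cupfit())
E
```

```text
side 0.84 [260. 273.  36.  52.]
top 0.67 [161. 246.  26.  24.]
[(530.0, 180, 20), (530.6, 175, 15), (546.8000000000001, 180, 15), (547.2, 170, 10), (555.0, 190, 25), (561.4000000000001, 185, 20), (565.4000000000001, 170, 15), (568.2, 165, 10)]
```

Call:
move_arm([
  [[0,0.25,0],0,0.5],
  [[0,0.25,0],0,0.5],
  [[0,0.25,0],0,0.5],
  [[0,0.25,0],0,0.5],
  [[0,0.25,0],0,0.5],
  [[0,0.25,0],0,0.5],
  [[0,0.25,0],0,0.5],
  [[0,0.25,0],0,0.5],
  [[0,0,0],0,0.5],
  [[0,0,0],0,0.5],
])

```text
t: 6.68
ee_pos: [433.4, 146.2, 135.2]
orientation: [-3.13, -0.272, -0.0]
ft_force: [0.6, -0.8, 0.3]
width: 44.1
grasp_force: 0.2
```

Run:
```python
from h import *
st()
print(cupfit())
```

```text
t 6.68 stand pos [  0.8 147.7 135.2] toolx yaw vs stand -0.07 tilt z -1.0000 F [ 0.6 -0.8  0.3] w 44.1 gf 0.2
side 0.91 [263. 264.  42.  47.]
top 0.66 [185. 252.  29.  10.]
[(631.2, 130, 15), (645.4000000000001, 125, 10), (646.8000000000001, 125, 15), (646.8000000000001, 135, 20), (651.4000000000001, 120, 10), (651.4000000000001, 135, 15), (651.6, 140, 20), (654.6, 130, 10)]
```

Run:
```python
from h import *
a=cam("side")["image"][190:320,210:310,::-1]; b=cam("top")["image"][190:290,120:300,::-1]
A=cv2.resize(a,None,fx=3.2,fy=3.2,interpolation=cv2.INTER_CUBIC); B=cv2.resize(b,None,fx=2.6,fy=2.6,interpolation=cv2.INTER_CUBIC)
c=np.zeros((416,800,3),np.uint8); c[:A.shape[0],:320]=A[:416]; c[:B.shape[0],325:325+B.shape[1]]=B
cv2.imwrite("pics/s3.png",c)
```

```text
(no output)
```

View pics/s3.png

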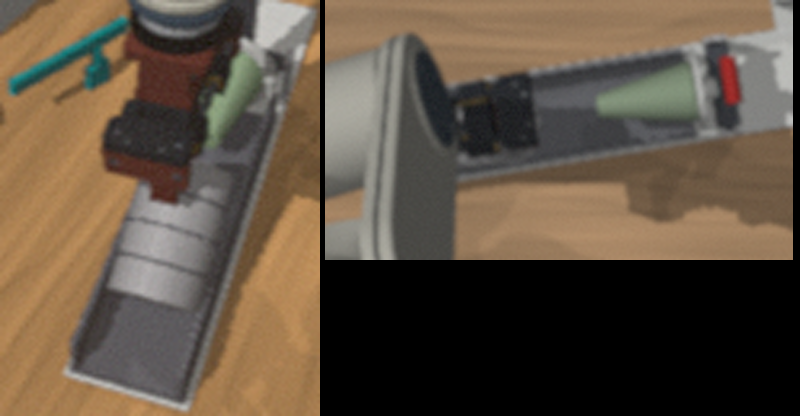

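Run:
```python
from h import *
d=cam("side"); print("seen",160/3.2+210,290/3.2+190)
for y in(100,120,140,160,180):
  for th in (0,15,30,40,50,58):
    q=np.radians(th); e=[0,y+80*np.cos(q),12+80*np.sin(q)]; r=[0,e[1]-120*np.sin(q),e[2]+120*np.cos(q)]
    print(y,th,proj(d,T(S,e))[0].round(),"rim",np.round(r[1:]),end=" | ")
  print()
```

```text
seen 260.0 280.625
100 0 [259. 283.] rim [180. 132.] | 100 15 [260. 278.] rim [146. 149.] | 100 30 [261. 271.] rim [109. 156.] | 100 40 [262. 266.] rim [ 84. 155.] | 100 50 [263. 261.] rim [ 59. 150.] | 100 58 [264. 257.] rim [ 41. 143.] | 
120 0 [257. 288.] rim [200. 132.] | 120 15 [258. 283.] rim [166. 149.] | 120 30 [259. 277.] rim [129. 156.] | 120 40 [260. 272.] rim [104. 155.] | 120 50 [261. 267.] rim [ 79. 150.] | 120 58 [262. 263.] rim [ 61. 143.] | 
140 0 [255. 294.] rim [220. 132.] | 140 15 [255. 289.] rim [186. 149.] | 140 30 [256. 282.] rim [149. 156.] | 140 40 [257. 277.] rim [124. 155.] | 140 50 [259. 272.] rim [ 99. 150.] | 140 58 [260. 268.] rim [ 81. 143.] | 
160 0 [253. 300.] rim [240. 132.] | 160 15 [253. 295.] rim [206. 149.] | 160 30 [254. 288.] rim [169. 156.] | 160 40 [255. 283.] rim [144. 155.] | 160 50 [256. 278.] rim [119. 150.] | 160 58 [257. 274.] rim [101. 143.] | 
180 0 [251. 306.] rim [260. 132.] | 180 15 [251. 301.] rim [226. 149.] | 180 30 [252. 294.] rim [189. 156.] | 180 40 [253. 289.] rim [164. 155.] | 180 50 [254. 284.] rim [139. 150.] | 180 58 [255. 280.] rim [121. 143.] |
```

Call:
move_arm([
  [[0,0.25,0.15],0,0.5],
  [[0,0.25,0.15],0,0.5],
  [[0,0.25,0.15],0,0.5],
  [[0,0.25,0.15],0,0.5],
  [[0,0.2,0.12],0,0.5],
  [[0,0.2,0.12],0,0.5],
  [[0,0.2,0.12],0,0.5],
  [[0,0.2,0.12],0,0.5],
  [[0,0.25,0.1],0,0.5],
  [[0,0.25,0.1],0,0.5],
  [[0,0.25,0],0,0.5],
  [[0,0,0],0,0.5],
  [[0,0,0],0,0.5],
])

```text
t: 8.12
ee_pos: [444.5, 83.5, 103.3]
orientation: [-3.13, -0.272, -0.0]
ft_force: [0.3, -0.3, -0.3]
width: 44.4
grasp_force: 0.0
```

Run:
```python
from h import *
st()
print(cupfit())
```

```text
t 8.12 stand pos [  0.8  84.  103.3] toolx yaw vs stand -0.08 tilt z -1.0000 F [ 0.3 -0.3 -0.3] w 44.4 gf 0.0
side 0.83 [266. 259.  41.  46.]
[(96.2, 185, 80), (100.0, 185, 75), (101.60000000000001, 190, 85), (106.0, 190, 80), (107.2, 185, 70), (110.80000000000001, 185, 85), (112.2, 185, 90), (112.8, 185, 95)]
```

Call:
move_arm([
  [[0,0,-0.8],0,0.5],
  [[0,0,-0.8],0,0.5],
  [[0,0,-0.5],0,1],
  [[0,-0.9,0],0,1],
  [[0,-0.9,0],0,1],
  [[0,-0.9,0],0,1],
  [[0,-0.9,0],0,1],
  [[0,-0.9,0],0,1],
  [[0,-0.9,0],0,1],
  [[0,-0.6,0],0,1],
  [[0,0,0],0,1],
])

```text
t: 9.23
ee_pos: [418.1, 234.0, 155.9]
orientation: [-3.128, -0.278, -0.001]
ft_force: [0.4, 0.4, 0.2]
width: 0.4
grasp_force: 0.0
```

Run:
```python
from h import *
st()
print(cupfit())
```

```text
t 9.23 stand pos [  0.9 236.8 155.9] toolx yaw vs stand 0.14 tilt z -1.0000 F [0.4 0.4 0.2] w 0.4 gf 0.0
side 0.88 [266. 261.  37.  51.]
top 0.84 [187. 237.  51.  35.]
[(301.0, 185, 90), (313.8, 185, 95), (337.2, 185, 85), (340.40000000000003, 190, 95), (357.6, 180, 85), (366.6, 180, 90), (370.4, 180, 80), (376.4, 185, 80)]
```

Call:
move_arm([
  [[0,0,0.9],0,1],
  [[0,0,0.9],0,1],
  [[0,0,0.9],0,1],
  [[0,0,0.9],0,1],
  [[0,0,0.8],0,1],
  [[0,0,0.4],0,1],
  [[0,0.4,0],0,1],
  [[0,0.4,0],0,1],
  [[0,0.4,0],0,1],
  [[0,0.4,0],0,1],
  [[0,0.4,0],0,1],
  [[0,0.4,0],0,1],
  [[0,0.4,0],0,1],
  [[0,0.4,0],0,1],
  [[0,0.4,0],0,1],
  [[0,0,0],0,1],
])

```text
t: 10.77
ee_pos: [434.3, 141.4, 36.0]
orientation: [3.13, 0.272, 0.001]
ft_force: [0.7, 0.1, 0.2]
width: 0.3
grasp_force: 0.0
```

Run:
```python
from h import *
st()
print(cupfit())
```

```text
t 10.77 stand pos [  0.9 142.8  36. ] toolx yaw vs stand -0.09 tilt z -1.0000 F [0.7 0.1 0.2] w 0.3 gf 0.0
side 0.75 [278. 248.  22.  39.]
top 0.85 [210. 233.  52.  33.]
[(667.2, 130, 95), (672.8, 125, 95), (692.4000000000001, 125, 90), (693.6, 120, 90), (704.0, 120, 95), (704.4000000000001, 135, 95), (710.8, 130, 90), (720.4000000000001, 120, 85)]
```

Call:
move_arm([
  [[0,0.4,0],0,1],
  [[0,0.4,0],0,1],
  [[0,0.4,0],0,1],
  [[0,0.4,0],0,1],
  [[0,0.4,0],0,1],
  [[0,0.4,0],0,1],
  [[0,0.4,0],0,1],
  [[0,0.3,0],0,1],
  [[0,0,0],0,1],
])

```text
t: 11.72
ee_pos: [447.7, 65.1, 35.7]
orientation: [3.13, 0.271, 0.0]
ft_force: [-0.1, -0.3, 0.1]
width: 0.4
grasp_force: 0.0
```

Run:
```python
from h import *
st()
a=cam("side")["image"][150:290,220:320,::-1]; b=cam("top")["image"][190:260,170:310,::-1]
A=cv2.resize(a,None,fx=3.5,fy=3.5,interpolation=cv2.INTER_CUBIC); B=cv2.resize(b,None,fx=3.2,fy=3.2,interpolation=cv2.INTER_CUBIC)
c=np.zeros((490,800,3),np.uint8); c[:,:350]=A; c[:B.shape[0],352:352+B.shape[1]]=B
cv2.imwrite("pics/s4.png",c)
```

```text
t 11.72 stand pos [ 0.7 65.4 35.7] toolx yaw vs stand -0.11 tilt z -1.0000 F [-0.1 -0.3  0.1] w 0.4 gf 0.0
```

View pics/s4.png

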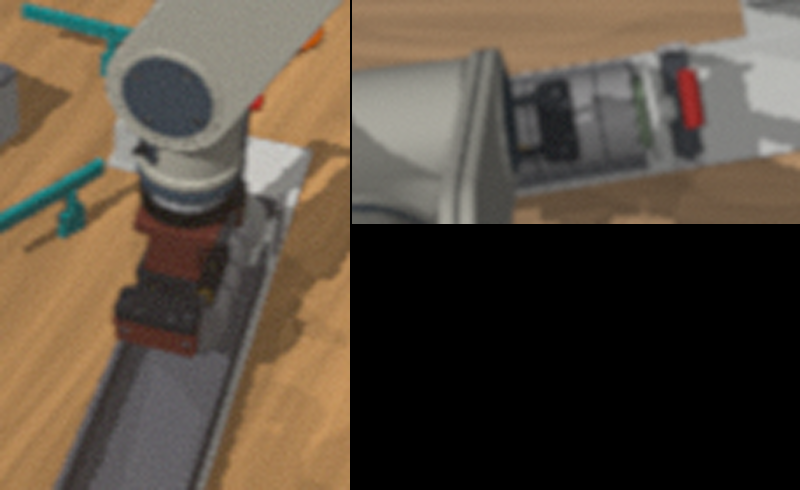

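The cup is over the peg. A green strip of about 10 mm still shows before the flange, at about (642,105) in the composite. I push on gently.

Call:
move_arm([
  [[0,0.1,0],0,1],
  [[0,0.1,0],0,1],
  [[0,0.1,0],0,1],
  [[0,0.1,0],0,1],
  [[0,0,0],0,1],
])

```text
t: 12.23
ee_pos: [449.2, 56.5, 35.7]
orientation: [3.13, 0.274, 0.0]
ft_force: [0.5, 0.4, 0.0]
width: 0.2
grasp_force: 0.1
```

Run:
```python
from h import *
st()
b=cam("top")["image"][190:260,170:310]
t=cam("top")
# green pixels in region between cup and flange
hsv=cv2.cvtColor(b,cv2.COLOR_RGB2HSV); m=(hsv[...,0]>40)&(hsv[...,0]<75)&(hsv[...,1]>50); print(m.sum(), np.argwhere(m).mean(0) if m.any() else None)
```

```text
t 12.23 stand pos [ 0.7 56.7 35.7] toolx yaw vs stand -0.02 tilt z -1.0000 F [0.5 0.4 0. ] w 0.2 gf 0.1
0 None
```

Call:
move_arm([
  [[0,0.06,0],0,1],
  [[0,0.06,0],0,1],
  [[0,0,0],0,1],
])

```text
t: 12.58
ee_pos: [449.8, 54.9, 36.2]
orientation: [-3.128, -0.272, -0.001]
ft_force: [-3.5, 13.4, 7.7]
width: 0.5
grasp_force: 7.1
```

Run:
```python
from h import *
st(); t=cam("top"); pr=cams.boxes_of("top","cup"); print([np.round(b["rect"]) for b in pr])
b=t["image"][190:260,170:310].astype(int); g=(b[...,1]>b[...,0]+6)&(b[...,1]>b[...,2]+6); print("green",g.sum())
hsv=cv2.cvtColor(t["image"],cv2.COLOR_RGB2HSV); m=((hsv[...,0]<6)|(hsv[...,0]>174))&(hsv[...,1]>150)&(hsv[...,2]>90)
m[:,:240]=0;m[:,300:]=0;m[:190]=0;m[260:]=0
c=np.argwhere(m).mean(0)[::-1]; print("bar px",c,m.sum())
for q in(0,.05,.1,.2): print(q,proj(t,T(S,(0,-110-120*np.sin(q),53+120*np.cos(q)))))
```

```text
t 12.58 stand pos [ 1.  55.  36.2] toolx yaw vs stand -0.07 tilt z -1.0000 F [-3.5 13.4  7.7] w 0.5 gf 7.1
[array([246., 227.,  39.,  36.])]
green 0
bar px [274.76666667 220.81111111] 90
0 [[273.81223869 220.85060964]]
0.05 [[276.22460836 220.44344955]]
0.1 [[278.62522645 220.04355418]]
0.2 [[283.35753629 219.27111018]]
```

Call:
move_arm([
  [[0,-0.3,0],0,1],
  [[0,0,-0.9],0,1],
  [[0,0,-0.9],0,1],
  [[0,0,-0.9],-1,1],
  [[0,0,-0.9],-1,1],
  [[0,0,-0.9],-1,1],
  [[0,0,-0.9],-1,1],
  [[0,0,-0.9],-1,1],
  [[0,0,-0.7],-1,1],
  [[0,0,0],-1,1],
  [[0,0,0],-1,1],
  [[0,0,0],-1,1],
  [[0,0,0],-1,1],
  [[0,0,0],-1,1],
  [[0,0,0],-1,1],
  [[0,0,0],-1,1],
  [[0,0,0],-1,1],
  [[0,0,0],-1,1],
  [[0,0,0],-1,1],
  [[0,0,0],-1,1],
])

```text
t: 14.35
ee_pos: [448.1, 61.2, 210.5]
orientation: [-2.117, -2.321, 0.001]
ft_force: [0.6, 0.4, 0.7]
width: 0.2
grasp_force: 0.0
```

Call:
move_arm([
  [[0,0,0],-1,1],
  [[-0.9,0,0],0,1],
  [[-0.9,0,0],0,1],
  [[-0.9,0,0],0,1],
  [[-0.9,0,0],0,1],
  [[0,0,0],0,1],
])

```text
t: 14.85
ee_pos: [464.5, -29.9, 210.7]
orientation: [2.021, 2.404, -0.001]
ft_force: [1.1, 0.3, 1.0]
width: 0.7
grasp_force: 0.0
```

Run:
```python
from h import *
st(); t=cam("top"); s=cam("side")
def red(d,x0,x1,y0,y1):
    hsv=cv2.cvtColor(d["image"],cv2.COLOR_RGB2HSV); m=((hsv[...,0]<6)|(hsv[...,0]>174))&(hsv[...,1]>150)&(hsv[...,2]>90)
    m[:,:x0]=0;m[:,x1:]=0;m[:y0]=0;m[y1:]=0
    return np.argwhere(m).mean(0)[::-1],m.sum()
a=red(t,255,300,200,245); b=red(s,270,300,165,190); print(a,b)
print("bar stand",Ti(S,tri([(t,a[0]),(s,b[0])])[0]))
for n in("top","side"): print([np.round(b["rect"]) for b in cams.boxes_of(n,"cup")])
```

```text
t 14.85 stand pos [  0.8 -31.1 210.7] toolx yaw vs stand 89.86 tilt z -1.0000 F [1.1 0.3 1. ] w 0.7 gf 0.0
(array([274.82352941, 220.41176471]), np.int64(85)) (array([289.45454545, 178.18181818]), np.int64(33))
bar stand [[  -2.03114121 -112.97215733  174.41489619]]
[array([179., 134.,  36.,  34.])]
[array([278., 225.,  36.,  44.])]
```

Call:
move_arm([
  [[-0.9,0,0.6],0,1],
  [[-0.85,0,0.9],0,1],
  [[0,0,0.3],0,1],
  [[-0.25,0,0],0,1],
  [[-0.25,0,0],0,1],
  [[-0.25,0,0],0,1],
  [[-0.25,0,0],0,1],
  [[-0.25,0,0],0,1],
  [[-0.25,0,0],0,1],
  [[-0.25,0,0.05],0,1],
  [[-0.23,0,0.07],0,1],
  [[-0.23,0,0.07],0,1],
  [[-0.23,0,0.08],0,1],
  [[-0.23,0,0.08],0,1],
  [[-0.21,0,0.11],0,1],
  [[-0.21,0,0.11],0,1],
  [[-0.21,0,0.12],0,1],
  [[-0.21,0,0.12],0,1],
])

```text
t: 16.55
ee_pos: [487.2, -157.5, 146.4]
orientation: [2.019, 2.406, 0.001]
ft_force: [-1.3, 2.7, 5.5]
width: 0.3
grasp_force: 3.0
```

```bash
cat >> h.py <<'E'
def red(d,x0,x1,y0,y1):
    hsv=cv2.cvtColor(d["image"],cv2.COLOR_RGB2HSV); m=((hsv[...,0]<6)|(hsv[...,0]>174))&(hsv[...,1]>150)&(hsv[...,2]>90)
    m[:,:x0]=0;m[:,x1:]=0;m[:y0]=0;m[y1:]=0
    return (np.argwhere(m).mean(0)[::-1] if m.any() else None),m.sum()
E
python3 - <<'E'
from h import *
st(); t=cam("top"); s=cam("side")
print(red(t,255,340,190,245),red(s,260,310,160,215))
for q in(0.4,.5,.6,.7,.8): print(q,[proj(d,T(S,(0,-110-120*np.sin(q),53+120*np.cos(q))))[0].round(1) for d in (t,s)])
for n in("top","side"): print([np.round(b["rect"]) for b in cams.boxes_of(n,"cup")])
E
```

```text
t 16.55 stand pos [   1.  -160.7  146.4] toolx yaw vs stand 89.98 tilt z -1.0000 F [-1.3  2.7  5.5] w 0.3 gf 3.0
(None, np.int64(0)) (array([291.82352941, 171.88235294]), np.int64(17))
0.4 [array([292.3, 217.9]), array([290.3, 172.8])]
0.5 [array([296.4, 217.3]), array([291. , 172.3])]
0.6 [array([300.2, 216.7]), array([291.5, 172.1])]
0.7 [array([303.7, 216.3]), array([292. , 172.2])]
0.8 [array([306.7, 215.9]), array([292.4, 172.7])]
[array([239., 228.,  54.,  36.])]
[]
```

Call:
move_arm([
  [[-0.19,0,0.15],0,1],
  [[-0.19,0,0.15],0,1],
  [[-0.18,0,0.16],0,1],
  [[-0.18,0,0.16],0,1],
  [[-0.16,0,0.18],0,1],
  [[-0.16,0,0.18],0,1],
  [[-0.14,0,0.18],0,1],
  [[0,0,0],0,1],
])

```text
t: 17.42
ee_pos: [492.1, -186.9, 115.9]
orientation: [2.02, 2.406, -0.0]
ft_force: [0.2, -0.6, 1.2]
width: 0.3
grasp_force: 0.6
```

Run:
```python
from h import *
st()
a=cam("side")["image"][140:270,230:330,::-1]; b=cam("top")["image"][160:260,190:350,::-1]
A=cv2.resize(a,None,fx=3.7,fy=3.7,interpolation=cv2.INTER_CUBIC); B=cv2.resize(b,None,fx=2.6,fy=2.6,interpolation=cv2.INTER_CUBIC)
c=np.zeros((481,800,3),np.uint8); c[:,:370]=A; c[:B.shape[0],372:372+B.shape[1]]=B
cv2.imwrite("pics/s5.png",c)
```

```text
t 17.42 stand pos [   0.6 -190.5  115.9] toolx yaw vs stand 89.97 tilt z -1.0000 F [ 0.2 -0.6  1.2] w 0.3 gf 0.6
```

View pics/s5.png

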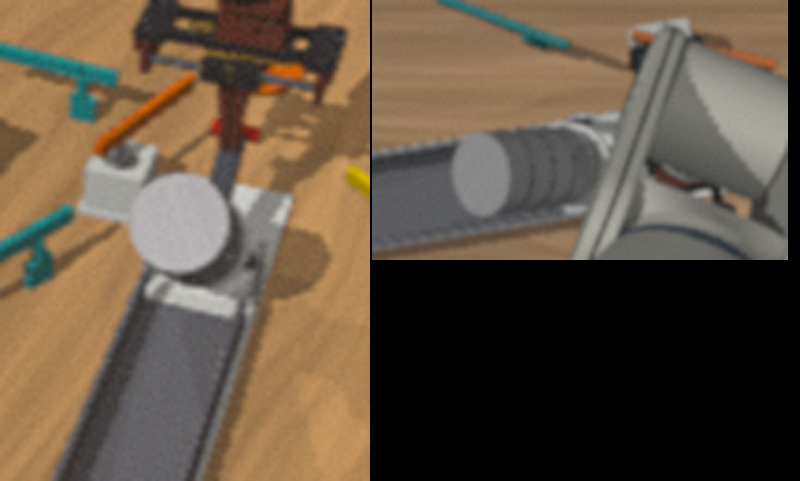

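The picture shows the cup partly raised on the peg (cup bottom at (180,225) in the left crop), with the finger on the red bar at (235,130). Now I shift on top of the bar and press down.

Call:
move_arm([
  [[0,0,-0.6],0,1],
  [[0,0,-0.6],0,1],
  [[-0.5,0,0],0,1],
  [[-0.4,0,0],0,1],
  [[0,0,0.5],0,1],
  [[-0.06,0,0.2],0,1],
  [[-0.06,0,0.2],0,1],
  [[-0.06,0,0.2],0,1],
  [[-0.06,0,0.2],0,1],
  [[-0.06,0,0.2],0,1],
  [[-0.06,0,0.2],0,1],
  [[-0.06,0,0.2],0,1],
  [[-0.05,0,0.2],0,1],
  [[-0.05,0,0.2],0,1],
  [[-0.05,0,0.2],0,1],
  [[-0.05,0,0.2],0,1],
  [[-0.05,0,0.2],0,1],
])

```text
t: 18.93
ee_pos: [500.0, -226.3, 73.9]
orientation: [2.018, 2.404, 0.001]
ft_force: [3.4, -2.9, 3.9]
width: 0.6
grasp_force: 2.0
```

Run:
```python
from h import *
st(); print(ctrl.get_obs()["qpos"].round(2))
for n in("top","side"): print([np.round(b["rect"]) for b in cams.boxes_of(n,"cup")])
```

```text
t 18.93 stand pos [   1.5 -230.6   73.9] toolx yaw vs stand 89.97 tilt z -1.0000 F [ 3.4 -2.9  3.9] w 0.6 gf 2.0
[-0.45  0.53  1.89 -0.    0.72 -0.62]
[array([248., 226.,  58.,  38.])]
[array([283., 201.,  36.,  29.])]
```

Call:
move_arm([
  [[0,0,0.15],0,1],
  [[0,0,0.15],0,1],
  [[0,0,0.12],0,1],
  [[0,0,0.1],0,1],
  [[0,0,0.08],0,1],
  [[0,0,0],0,1],
])

```text
t: 19.53
ee_pos: [498.9, -225.1, 60.3]
orientation: [-2.019, -2.407, 0.0]
ft_force: [-4.9, -1.2, 21.9]
width: 0.3
grasp_force: 11.1
```

Run:
```python
from h import *
st()
```

```text
t 19.53 stand pos [   0.7 -229.3   60.3] toolx yaw vs stand 89.99 tilt z -1.0000 F [-4.9 -1.2 21.9] w 0.3 gf 11.1
```

Call:
move_arm([
  [[0,0,-0.3],0,1],
  [[0,0,-0.9],0,1],
  [[0,0,-0.9],0,1],
  [[0,0,-0.9],0,1],
  [[-0.9,-0.5,-0.9],0,1],
  [[-0.9,-0.5,-0.9],0,1],
  [[-0.9,-0.5,-0.9],0,1],
  [[-0.9,-0.5,0],0,1],
  [[-0.9,-0.5,0],0,1],
  [[-0.9,-0.5,0],0,1],
  [[-0.9,-0.5,0],0,1],
  [[-0.9,-0.5,0],0,1],
  [[0,0,0],0,1],
])

```text
t: 20.62
ee_pos: [429.9, -422.4, 200.6]
orientation: [-2.022, -2.403, 0.001]
ft_force: [0.4, -0.5, 0.1]
width: 0.2
grasp_force: 0.0
```

Run:
```python
from h import *
st()
S_=cam("side"); T_=cam("top")
a=S_["image"][140:270,230:330,::-1]; b=T_["image"][160:260,190:350,::-1]
A=cv2.resize(a,None,fx=3.7,fy=3.7,interpolation=cv2.INTER_CUBIC); B=cv2.resize(b,None,fx=2.6,fy=2.6,interpolation=cv2.INTER_CUBIC)
c=np.zeros((481,800,3),np.uint8); c[:,:370]=A; c[:B.shape[0],372:372+B.shape[1]]=B
cv2.imwrite("pics/s6.png",c)
def org(d,x0,x1,y0,y1):
    h=cv2.cvtColor(d["image"],cv2.COLOR_RGB2HSV); m=(h[...,0]>5)&(h[...,0]<14)&(h[...,1]>170)&(h[...,2]>90)
    k=np.zeros_like(m);k[y0:y1,x0:x1]=m[y0:y1,x0:x1]; pts=np.argwhere(k)[:,::-1].astype(np.float32)
    r=cv2.minAreaRect(pts); bx=cv2.boxPoints(r); return pts,r
mm={}
for n,d,box in(("top",T_,(280,360,150,200)),("side",S_,(245,285,155,185))):
    pts,r=org(d,*box); print(n,len(pts),r); mm[n]=pts
# fit key: axis fixed (110,-215), bar z 24+63, free angle & small offset; ends -40,+113
def ends(v):
    a=v[0]; u=np.array([np.cos(a),np.sin(a)]); return [T(S,(110+v[1]+L*u[0],-215+v[2]+L*u[1],87+v[3])) for L in(-40,113)]
def pe(pts): # extremes along principal axis
    c=pts.mean(0); w=np.linalg.svd(pts-c,full_matrices=0)[2][0]; t=(pts-c)@w; return c+w*np.percentile(t,1),c+w*np.percentile(t,99)
def f(v):
    o=[]
    for n,d in(("top",T_),("side",S_)):
        e=pe(mm[n]); P=[proj(d,x)[0] for x in ends(v)]
        if np.linalg.norm(e[0]-P[0])>np.linalg.norm(e[1]-P[0]): e=e[::-1]
        o+=[P[0]-e[0],P[1]-e[1]]
    return np.concatenate(o)
r=least_squares(f,[np.radians(250),0,0,0]); print("key angle",np.degrees(r.x[0]),r.x[1:],f(r.x).round(1))
```

```text
t 20.62 stand pos [-101.6 -411.6  200.6] toolx yaw vs stand 89.83 tilt z -1.0000 F [ 0.4 -0.5  0.1] w 0.2 gf 0.0
top 108 ((317.5192565917969, 178.9038543701172), (52.36301040649414, 3.1378581523895264), 11.309932708740234)
side 85 ((268.4800109863281, 170.13998413085938), (4.40000057220459, 32.20000457763672), 53.130104064941406)
key angle 248.37964575053246 [ 0.13137749 -1.05662431  0.34826356] [-2.2 -0.4  2.5  0.2 -0.2  0.4  0.3  0.4]
```

View pics/s6.png

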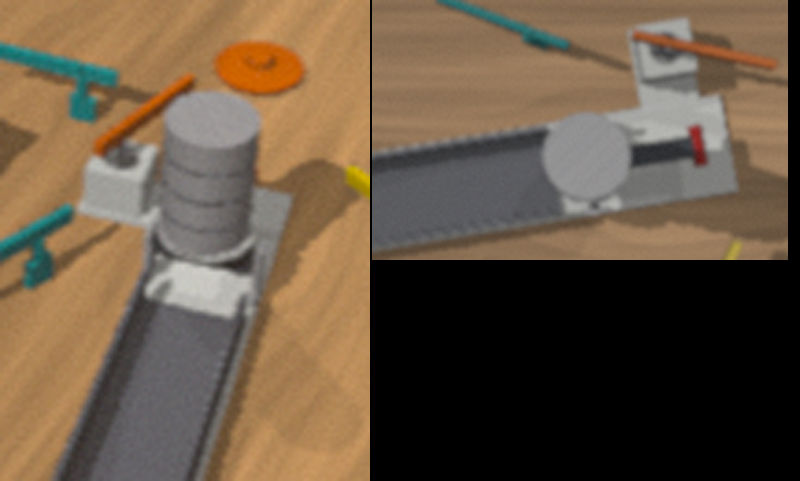

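The picture shows the cup upside down on the upright peg at (210,165), the lever lowered with its red bar at (700,145) in the right crop, and the key untouched. The key's arm measures 248°, so it needs a 68° turn.

Call:
move_arm([
  [[0.5,0.95,0],0,1],
  [[0.5,0.95,0],0,1],
  [[0.5,0.95,0],0,1],
  [[0.5,0.95,0],0,1],
  [[0.5,0.95,0],0,1],
  [[0.5,0.95,0],0,1],
  [[0.5,0.95,0],0,1],
  [[0.5,0.95,0],0,1],
  [[0.2,0.85,0],0,1],
  [[0,0,0.8],0,1],
  [[0,0,0.8],0,1],
  [[0,0,0.8],0,1],
  [[0,0,0],0,1],
])

```text
t: 21.8
ee_pos: [618.6, -276.3, 136.7]
orientation: [-2.012, -2.402, 0.003]
ft_force: [-0.9, 0.6, -0.9]
width: 0.5
grasp_force: 0.0
```

Run:
```python
from h import *
p,a=st()
# finger-centre path
for f in range(248,174,-8):
    q=np.radians(f); t=np.array([np.sin(q),-np.cos(q)]); d=5+13.5*abs(t[0])+10*abs(t[1])
    print(f,np.round(np.array([110,-215])+85*np.array([np.cos(q),np.sin(q)])-t*d,1))
for b in cams.boxes_of("top","cup"),cams.boxes_of("side","cup"): print([np.round(x["rect"]) for x in b])
```

```text
t 21.80 stand pos [ 109.7 -300.6  136.7] toolx yaw vs stand 90.08 tilt z -1.0000 F [-0.9  0.6 -0.9] w 0.5 gf 0.0
248 [  97.9 -301.8]
240 [  86.3 -299.5]
232 [  74.8 -295.4]
224 [  63.8 -289.6]
216 [  53.6 -282. ]
208 [  44.4 -272.7]
200 [  36.6 -261.9]
192 [  30.5 -249.9]
184 [  26.3 -236.8]
176 [  24.1 -224.9]
[array([272., 221.,  37.,  36.])]
[array([288., 186.,  30.,  46.])]
```

Call:
move_arm([
  [[0,0,0.8],0,1],
  [[0,0,0.8],0,1],
  [[0,0,0.6],0,1],
  [[-0.05,-0.24,0],0,1],
  [[0,-0.23,0],0,1],
  [[0.05,-0.23,0],0,1],
  [[0.05,-0.23,0],0,1],
  [[0.08,-0.23,0],0,1],
  [[0.08,-0.23,0],0,1],
  [[0.12,-0.22,0],0,1],
  [[0.12,-0.22,0],0,1],
  [[0.15,-0.2,0],0,1],
  [[0.15,-0.2,0],0,1],
  [[0.19,-0.18,0],0,1],
  [[0.19,-0.18,0],0,1],
  [[0,0,0],0,1],
])

```text
t: 23.23
ee_pos: [551.6, -262.2, 86.3]
orientation: [-2.018, -2.406, 0.0]
ft_force: [0.0, 0.2, -0.5]
width: 0.5
grasp_force: 0.1
```

```bash
cat >> h.py <<'E'
def keyfit(box=((280,360,150,240),(235,285,150,200)),z=None,a0=210):
    mm=[];D=[]
    for n,(x0,x1,y0,y1) in zip(("top","side"),box):
        d=cam(n); h=cv2.cvtColor(d["image"],cv2.COLOR_RGB2HSV); m=((h[...,0]>5)&(h[...,0]<14)&(h[...,1]>170)&(h[...,2]>70)).astype(np.uint8)
        k=np.zeros_like(m);k[y0:y1,x0:x1]=m[y0:y1,x0:x1]; pts=np.argwhere(k)[:,::-1].astype(float); print(n,len(pts))
        if len(pts)>15: mm.append(pts);D.append(d)
    def f(v):
        u=np.array([np.cos(v[0]),np.sin(v[0])]); o=[]
        L=np.linspace(-40,113,60); P=T(S,np.c_[110+L*u[0],-215+L*u[1],0*L+87+v[1]])
        for pts,d in zip(mm,D):
            q=proj(d,P); dist=np.linalg.norm(pts[:,None]-q[None],axis=2).min(1); o.append(dist)
        return np.concatenate(o)
    r=min((least_squares(f,[np.radians(a),dz],loss="soft_l1") for a in(a0-15,a0,a0+15) for dz in(0,-16)),key=lambda r:r.cost)
    print("key angle %.1f dz %.1f"%(np.degrees(r.x[0]),r.x[1]),"mean px",f(r.x).mean().round(2))
E
python3 - <<'E'
from h import *
st(); keyfit()
E
```

```text
t 23.23 stand pos [  46.1 -275.    86.3] toolx yaw vs stand 89.99 tilt z -1.0000 F [ 0.   0.2 -0.5] w 0.5 gf 0.1
top 56
side 28
key angle 204.3 dz -25.2 mean px 3.76
```

Call:
move_arm([
  [[0.18,-0.13,0.05],0,1],
  [[0.18,-0.13,0.05],0,1],
  [[0.18,-0.13,0],0,1],
  [[0.12,-0.06,0],0,1],
  [[0.12,-0.06,0],0,1],
  [[0.12,-0.06,0],0,1],
  [[0.12,-0.06,0],0,1],
  [[0.08,-0.03,0],0,1],
  [[0.08,-0.03,0],0,1],
  [[0.08,-0.03,0],0,1],
  [[0.08,-0.03,0],0,1],
  [[0,0,0],0,1],
])

```text
t: 24.33
ee_pos: [527.9, -232.9, 83.8]
orientation: [-2.019, -2.406, 0.0]
ft_force: [2.7, -2.0, 0.5]
width: 0.5
grasp_force: 1.2
```

Run:
```python
from h import *
st(); keyfit(a0=190)
```

```text
t 24.33 stand pos [  27.9 -242.    83.8] toolx yaw vs stand 89.98 tilt z -1.0000 F [ 2.7 -2.   0.5] w 0.5 gf 1.2
top 52
side 40
key angle 170.1 dz -24.5 mean px 4.14
```

Call:
move_arm([
  [[0.06,-0.02,0],0,1],
  [[0.06,-0.02,0],0,1],
  [[0.06,-0.02,0],0,1],
  [[0.06,-0.01,0],0,1],
  [[0.06,-0.01,0],0,1],
  [[0.06,-0.01,0],0,1],
  [[0,0,0],0,1],
  [[0,0,0],0,1],
])

```text
t: 25.1
ee_pos: [524.4, -224.6, 83.9]
orientation: [-2.019, -2.406, 0.0]
ft_force: [2.7, -2.0, -0.2]
width: 0.2
grasp_force: 1.2
```

Run:
```python
from h import *
st()
for n,(x0,x1,y0,y1) in zip(("top","side"),((280,360,150,240),(235,300,150,215))):
    d=cam(n)
    for b in cams.cut_out(n,"key"): 
        c=b["rect"]
        if x0-15<c[0]<x1 and y0<c[1]<y1: print(n,np.round(b["rect"]),b["p"])
    for ang,dz in((186,0),(180,0),(180,-16)):
        u=np.array([np.cos(np.radians(ang)),np.sin(np.radians(ang))]); print(ang,dz,[proj(d,T(S,(110+L*u[0],-215+L*u[1],87+dz)))[0].round() for L in(-40,0,113)])
```

```text
t 25.10 stand pos [  25.9 -233.2   83.9] toolx yaw vs stand 89.98 tilt z -1.0000 F [ 2.7 -2.  -0.2] w 0.2 gf 1.2
top [299. 181.  17.  27.] 0.49
top [272. 220.  38.  31.] 0.37
186 0 [array([300., 162.]), array([304., 176.]), array([316., 216.])]
180 0 [array([301., 162.]), array([304., 176.]), array([312., 217.])]
180 -16 [array([301., 163.]), array([303., 177.]), array([311., 217.])]
side [248. 165.  35.  18.] 0.68
side [230. 208.  35.  23.] 0.59
side [263. 183.  18.  11.] 0.43
186 0 [array([252., 174.]), array([263., 175.]), array([294., 179.])]
180 0 [array([252., 173.]), array([263., 175.]), array([293., 181.])]
180 -16 [array([252., 177.]), array([262., 179.]), array([293., 185.])]
```

Call:
move_arm([
  [[0.06,0,0],0,1],
  [[0.06,0,0],0,1],
  [[0,0,0],0,1],
  [[-0.5,0,0],0,1],
  [[0,0,0],0,1],
])

```text
t: 25.72
ee_pos: [526.2, -235.3, 83.8]
orientation: [-2.019, -2.406, 0.0]
ft_force: [0.3, 1.2, -1.2]
width: 0.6
grasp_force: 0.0
```

Run:
```python
from h import *
st()
for n,(x0,x1,y0,y1) in zip(("top","side"),((285,330,155,235),(245,300,165,200))):
    d=cam(n)
    h=cv2.cvtColor(d["image"],cv2.COLOR_RGB2HSV); m=((h[...,0]>5)&(h[...,0]<14)&(h[...,1]>150)&(h[...,2]>70))
    k=np.zeros_like(m);k[y0:y1,x0:x1]=m[y0:y1,x0:x1]; print(n)
    for r in range(y0,y1,1 if n=="side" else 3):
        c=np.where(k[r])[0]
        if len(c): print((r,c.min(),c.max(),len(c)),end=" ")
    print()
```

```text
t 25.72 stand pos [  25.8 -244.1   83.8] toolx yaw vs stand 89.96 tilt z -1.0000 F [ 0.3  1.2 -1.2] w 0.6 gf 0.0
top
(170, np.int64(289), np.int64(292), 4) (173, np.int64(291), np.int64(293), 3) (176, np.int64(292), np.int64(295), 4) (179, np.int64(294), np.int64(297), 4) (182, np.int64(296), np.int64(298), 3) (185, np.int64(298), np.int64(300), 3) (188, np.int64(299), np.int64(301), 3) (191, np.int64(300), np.int64(303), 4) (194, np.int64(303), np.int64(305), 3) (197, np.int64(304), np.int64(305), 2) 
side
(165, np.int64(297), np.int64(299), 3) (178, np.int64(253), np.int64(271), 8) (179, np.int64(253), np.int64(273), 14) (180, np.int64(253), np.int64(273), 9) (181, np.int64(254), np.int64(273), 17)
```

Call:
move_arm([
  [[-0.9,0,0],0,1],
  [[-0.9,0,-0.5],0,1],
  [[-0.9,-0.5,-0.9],0,1],
  [[-0.9,-0.9,-0.9],0,1],
  [[-0.9,-0.9,-0.9],0,1],
  [[-0.9,-0.9,-0.9],0,1],
  [[-0.9,-0.9,-0.5],0,1],
  [[-0.5,-0.9,0],0,1],
  [[0,0,0],0,1],
])

```text
t: 26.57
ee_pos: [429.8, -426.1, 199.8]
orientation: [2.023, 2.402, -0.001]
ft_force: [-0.1, 0.4, -0.3]
width: 0.7
grasp_force: 0.0
```

Run:
```python
from h import *
st()
E_=[];D=[]
for n,(x0,x1,y0,y1) in zip(("top","side"),((280,335,155,235),(245,310,165,205))):
    d=cam(n); D.append(d)
    h=cv2.cvtColor(d["image"],cv2.COLOR_RGB2HSV); m=((h[...,0]>5)&(h[...,0]<14)&(h[...,1]>150)&(h[...,2]>60)).astype(np.uint8)
    k=np.zeros_like(m);k[y0:y1,x0:x1]=m[y0:y1,x0:x1]
    N,lab,stt,_=cv2.connectedComponentsWithStats(k,connectivity=8)
    print(n,[s.tolist() for s in stt[1:] if s[4]>4])
    pts=np.argwhere(k)[:,::-1].astype(float)
    if len(pts)>5:
        l=np.ones(N,bool); 
        big=1+np.argmax(stt[1:,4]); p=np.argwhere(lab==big)[:,::-1].astype(float)
        c=p.mean(0);w=np.linalg.svd(p-c,full_matrices=0)[2][0]; w*=np.sign(w[0]); t=(p-c)@w
        E_.append((c+w*t.min(),c+w*t.max())); print(E_[-1])
    for b in cams.cut_out(n,"key"):
        c=b["rect"]
        if x0-15<c[0]<x1 and y0-10<c[1]<y1+10: print(np.round(c),round(float(b["p"]),2))
for i in(0,1):
    p,e=tri([(D[0],E_[0][i]),(D[1],E_[1][i])]); print("end",Ti(S,p).round(1),"err",round(e,1))
for n in("top","side"): print([np.round(x["rect"]) for x in cams.boxes_of(n,"cup")])
```

```text
t 26.57 stand pos [-102.3 -415.2  199.8] toolx yaw vs stand 89.77 tilt z -1.0000 F [-0.1  0.4 -0.3] w 0.7 gf 0.0
top [[289, 169, 28, 50, 158]]
(array([290.06344567, 168.96591087]), array([316.31759669, 217.82935646]))
[299. 228.  43.  30.] 0.58
[306. 193.  28.  47.] 0.55
side [[298, 165, 5, 1, 5], [253, 178, 16, 4, 26], [261, 179, 8, 1, 8], [270, 179, 4, 3, 7]]
(array([252.83578235, 178.96798331]), array([267.91085638, 181.52545836]))
[231. 208.  35.  25.] 0.64
[245. 161.  39.  20.] 0.56
[287. 208.  26.   6.] 0.38
end [[ 135.6 -181.    88.2]] err 0.0
end [[  29.1 -226.2   59. ]] err 16.8
[array([272., 221.,  37.,  38.]), array([306., 195.,  25.,  53.]), array([233., 214., 187.,  97.]), array([270., 110.,  55.,  48.])]
[array([287., 186.,  30.,  41.])]
```

The key was not pushed home. Its bar is near 198°, displaced about 25 mm towards +y at bar height, so it leans sideways in the bore. I fit its 3D pose, then straighten it by gripping the bar over the axis and turn it that way.

```bash
cat >> h.py <<'E'
def keybar(verbose=1):
    O=[]
    for n,(x0,x1,y0,y1) in zip(("top","side"),((280,335,150,235),(240,285,160,205))):
        d=cam(n); h=cv2.cvtColor(d["image"],cv2.COLOR_RGB2HSV); m=((h[...,0]>4)&(h[...,0]<15)&(h[...,1]>140)&(h[...,2]>60)).astype(np.uint8)
        k=np.zeros_like(m);k[y0:y1,x0:x1]=m[y0:y1,x0:x1]; k2=cv2.dilate(k,np.ones((3,3),np.uint8))
        N,lab,s,_=cv2.connectedComponentsWithStats(k2); big=1+np.argmax(s[1:,4]); O.append((d,np.argwhere((lab==big)&(k>0))[:,::-1].astype(float)))
    (dt,pt),(ds,ps)=O
    c=pt.mean(0);w=np.linalg.svd(pt-c,full_matrices=0)[2][0]; w*=np.sign(w[1]); t=(pt-c)@w; e0,e1=c+w*t.min(),c+w*t.max()
    L=np.linspace(0,1,80)[:,None]
    def f(v):
        u=np.array([np.cos(v[3])*np.cos(v[4]),np.sin(v[3])*np.cos(v[4]),np.sin(v[4])]); A=v[:3]; B=A+153*u
        a,b=proj(dt,T(S,[A,B])); q=proj(ds,T(S,A+L*(B-A)))
        D=np.linalg.norm(ps[:,None]-q[None],axis=2).min(1)/np.sqrt(len(ps))*3
        k=(ps[:,0].min()-q[:,0].min())
        return np.concatenate([a-e0,b-e1,D,[k,20*v[4]]])
    r=least_squares(f,[140,-190,87,np.radians(190),0],x_scale=[10,10,10,.1,.1]); v=r.x
    u=np.array([np.cos(v[3])*np.cos(v[4]),np.sin(v[3])*np.cos(v[4]),np.sin(v[4])])
    print("top px",len(pt),"side px",len(ps),"yaw %.1f pitch %.1f"%tuple(np.degrees(v[3:])),"axis pt on bar",(v[:3]+40*u).round(1),"tip",(v[:3]+153*u).round(1),"cost %.2f"%r.cost)
E
python3 - <<'E'
from h import *
keybar()
E
```

```text
top px 171 side px 78 yaw 197.7 pitch -0.7 axis pt on bar [  99.4 -192.9   85.7] tip [  -8.2 -227.4   84.3] cost 5.75
```

Call:
move_arm([
  [[0,0,0],1,0.35],
  [[0,0,0],1,0.35],
  [[0,0,0],1,0.35],
  [[0,0,0],1,0.35],
  [[0,0,0],1,0.35],
  [[0,0,0],1,0.35],
  [[0,0,0],1,0.35],
  [[0,0,0],1,0.35],
  [[0,0,0],1,0.35],
  [[0,0,0],1,0.35],
  [[0,0,0],1,0.35],
  [[0,0,0],1,0.35],
  [[0,0,0],1,0.35],
  [[0,0,0],1,0.35],
  [[0,0,0],0.42,0.35],
])

```text
t: 28.22
ee_pos: [433.2, -422.8, 198.7]
orientation: [-3.05, -0.752, 0.0]
ft_force: [0.4, 0.8, -0.5]
width: 57.4
grasp_force: 0.0
```

Call:
move_arm([
  [[0.9,-0.4,0],0,0.35],
  [[0.9,-0.4,0],0,0.35],
  [[0.9,-0.4,0],0,0.35],
  [[0.9,-0.5,0],0,0.35],
  [[0.9,-0.5,0],0,0.35],
  [[0.9,-0.5,0],0,0.35],
  [[0.9,-0.5,0],0,0.35],
  [[0.9,-0.5,0],0,0.35],
  [[0.9,-0.5,0],0,0.35],
  [[0.9,-0.5,0],0,0.35],
  [[0.9,-0.5,0],0,0.35],
  [[0.9,-0.4,0],0,0.35],
  [[0.6,-0.4,0],0,0.35],
  [[0,0,0],0,0.35],
])

```text
t: 29.38
ee_pos: [616.1, -154.0, 198.7]
orientation: [-3.047, -0.763, -0.001]
ft_force: [-0.5, -0.1, -0.5]
width: 56.8
grasp_force: 0.0
```

```bash
cat >> h.py <<'E'
def to(p,tgt):
    o=ctrl.get_obs(); M=R.from_rotvec(o["orientation"]).as_matrix(); print("need units",((T(S,tgt)[0]-o["ee_pos"])@M/25).round(2))
E
python3 - <<'E'
from h import *
p,a=st(); to(p,(123.2,-185.3,72)); print(ctrl.get_obs()["qpos"].round(2))
E
```

```text
t 29.38 stand pos [ 128.5 -179.6  198.7] toolx yaw vs stand 18.10 tilt z -1.0000 F [-0.5 -0.1 -0.5] w 56.8 gf 0.0
need units [-0.28  0.15  5.07]
[-0.26  0.46  1.63  0.    1.05  0.82]
```

Call:
move_arm([
  [[-0.28,0.15,0],0,0.35],
  [[0,0,0.9],0,0.35],
  [[0,0,0.9],0,0.35],
  [[0,0,0.9],0,0.35],
  [[0,0,0.9],0,0.35],
  [[0,0,0.7],0,0.35],
  [[0,0,0.5],0,0.35],
  [[0,0,0.2],0,0.35],
  [[0,0,0],0,0.5],
  [[0,0,0],0,0.6],
  [[0,0,0],0,0.72],
  [[0,0,0],0,0.72],
])

```text
t: 30.38
ee_pos: [610.8, -164.4, 75.2]
orientation: [3.048, 0.757, 0.003]
ft_force: [0.4, -0.1, -0.3]
width: 33.9
grasp_force: 0.0
```

Run:
```python
from h import *
p,a=st(); to(p,(133.8,-207.4,72))
```

```text
t 30.38 stand pos [ 121.4 -189.    75.2] toolx yaw vs stand 17.88 tilt z -1.0000 F [ 0.4 -0.1 -0.3] w 33.9 gf 0.0
need units [0.25 0.85 0.13]
```

Call:
move_arm([
  [[0,0,0.05],0,0.75],
  [[0,0,0.05],0,0.75],
  [[0.04,0.14,0],0,0.75],
  [[0.04,0.14,0],0,0.75],
  [[0.04,0.14,0],0,0.75],
  [[0.04,0.14,0],0,0.75],
  [[0.04,0.14,0],0,0.75],
  [[0.04,0.14,0],0,0.75],
  [[0,0,0],0,0.75],
])

```text
t: 31.13
ee_pos: [625.8, -180.6, 71.4]
orientation: [3.049, 0.756, 0.001]
ft_force: [-0.5, -0.4, 0.8]
width: 22.2
grasp_force: 0.1
```

Run:
```python
from h import *
p,a=st(); to(p,(133.8,-207.4,72)); keybar()
```

```text
t 31.13 stand pos [ 133.4 -207.5   71.4] toolx yaw vs stand 17.86 tilt z -1.0000 F [-0.5 -0.4  0.8] w 22.2 gf 0.1
need units [ 0.02  0.   -0.02]Traceback (most recent call last):
  File "<stdin>", line 2, in <module>
  File "h.py", line 67, in keybar
    N,lab,s,_=cv2.connectedComponentsWithStats(k2); big=1+np.argmax(s[1:,4]); O.append((d,np.argwhere((lab==big)&(k>0))[:,::-1].astype(float)))
                                                          ~~~~~~~~~^^^^^^^^^
    return _wrapfunc(a, 'argmax', axis=axis, out=out, **kwds)
    return bound(*args, **kwds)
ValueError: attempt to get argmax of an empty sequence
```

Occluded, as expected; now I close on the bar.

Call:
move_arm([
  [[0,0,0],0,0.85],
  [[0,0,0],0,0.95],
  [[0,0,0],0,1],
  [[0,0,0],0,1],
  [[0,0,0],0,1],
  [[0,0,0],0,1],
])

```text
t: 31.68
ee_pos: [625.0, -179.4, 71.7]
orientation: [-3.049, -0.757, 0.0]
ft_force: [-1.0, 1.7, 4.3]
width: 9.7
grasp_force: 30.0
```

Run:
```python
from h import *
p,a=st(); print(ctrl.get_obs()["moment"].round(2))
# visible orange along arm in top view
d=cam("top"); h=cv2.cvtColor(d["image"],cv2.COLOR_RGB2HSV); m=((h[...,0]>4)&(h[...,0]<15)&(h[...,1]>140)&(h[...,2]>60)); m[:, :285]=0; m[:,340:]=0; m[:150]=0; m[240:]=0
print(m.sum(), [(r,np.where(m[r])[0].min(),np.where(m[r])[0].max()) for r in range(150,240,4) if m[r].any()])
q=np.radians(197.7); print([proj(d,T(S,(110+L*np.cos(q),-215+L*np.sin(q),87)))[0].round(1) for L in(-40,0,40,80,113)])
```

```text
t 31.68 stand pos [ 132.9 -206.3   71.7] toolx yaw vs stand 17.88 tilt z -1.0000 F [-1.   1.7  4.3] w 9.7 gf 30.0
[ 0.77  0.31 -0.05]
0 []
[array([297.1, 163.3]), array([304. , 176.1]), array([311., 189.]), array([318., 202.]), array([323.9, 212.8])]
```

Call:
move_arm([
  [[0,0.04,0],0.45,1],
  [[0,0.04,0],0.45,1],
  [[0,0.04,0],0.45,1],
  [[0,0.04,0],0.45,1],
  [[0,0.04,0],0.45,1],
  [[0,0.04,0],0.45,1],
  [[0,0.04,0],0.45,1],
  [[0,0.04,0],0.43,1],
  [[0,0,0],0,1],
])

```text
t: 32.48
ee_pos: [627.7, -187.7, 71.0]
orientation: [3.129, 0.272, -0.0]
ft_force: [-0.2, -0.3, -1.0]
width: 9.8
grasp_force: 30.0
```

Run:
```python
from h import *
p,a=st(); print(ctrl.get_obs()["moment"].round(2))
```

```text
t 32.48 stand pos [ 134.1 -214.9   71. ] toolx yaw vs stand -0.09 tilt z -1.0000 F [-0.2 -0.3 -1. ] w 9.8 gf 30.0
[0.04 0.01 0.05]
```

Call:
move_arm([
  [[0,0,0.06],0,1],
  [[0,0,0.06],0,1],
  [[0,0,0.06],0,1],
  [[0,0,0],0,1],
])

```text
t: 32.82
ee_pos: [627.6, -187.2, 66.4]
orientation: [-3.129, -0.275, 0.001]
ft_force: [0.6, 0.3, -1.2]
width: 9.3
grasp_force: 30.0
```

Run:
```python
from h import *
p,a=st(); print(ctrl.get_obs()["moment"].round(2))
```

```text
t 32.82 stand pos [ 134.  -214.4   66.4] toolx yaw vs stand 0.01 tilt z -1.0000 F [ 0.6  0.3 -1.2] w 9.3 gf 30.0
[ 0.01 -0.03 -0.02]
```

Call:
move_arm([
  [[0,0,0.06],0,1],
  [[0,0,0.06],0,1],
  [[0,0,0.06],0,1],
  [[0,0,0],0,1],
])

```text
t: 33.15
ee_pos: [627.6, -187.2, 62.0]
orientation: [-3.129, -0.274, 0.001]
ft_force: [-1.4, 1.0, -1.5]
width: 9.6
grasp_force: 30.0
```

Run:
```python
from h import *
p,a=st(); print(ctrl.get_obs()["moment"].round(2))
```

```text
t 33.15 stand pos [ 134.1 -214.4   62. ] toolx yaw vs stand -0.01 tilt z -1.0000 F [-1.4  1.  -1.5] w 9.6 gf 30.0
[ 0.02 -0.03  0.01]
```

Call:
move_arm([
  [[0,0,0],0,0.8],
  [[0,0,0],0,0.7],
  [[0,0,0],0,0.6],
  [[0,0,0],0,0.6],
  [[0,0,-0.5],0,0.6],
  [[0,0,-0.9],0,0.6],
  [[0,0,-0.9],0,0.6],
  [[0,0,-0.9],0,0.6],
  [[0,0,-0.9],0,0.6],
  [[0,0.5,-0.9],0,0.6],
  [[0,0.9,-0.5],0,0.6],
  [[0,0.9,0],0,0.6],
  [[0,0.9,0],0,0.6],
  [[0,0.9,0],0,0.6],
  [[-0.5,0.9,0],0,0.6],
  [[-0.5,0.9,0],0,0.6],
  [[-0.9,0.9,0],0,0.6],
  [[-0.9,0.9,0],0,0.6],
  [[-0.9,0.9,0],0,0.6],
  [[-0.9,0,0],0,0.6],
])

```text
t: 34.82
ee_pos: [551.3, -422.9, 201.2]
orientation: [3.127, 0.27, 0.003]
ft_force: [0.1, 0.3, 0.2]
width: 35.0
grasp_force: 0.0
```

Run:
```python
from h import *
p,a=st(); keybar()
for n in("top","side"): print([np.round(x["rect"]) for x in cams.boxes_of(n,"cup")])
```

```text
t 34.82 stand pos [  17.9 -433.2  201.2] toolx yaw vs stand -0.13 tilt z -1.0000 F [0.1 0.3 0.2] w 35.0 gf 0.0
top px 161 side px 116 yaw 180.3 pitch 0.4 axis pt on bar [ 110.5 -215.1   73.3] tip [  -2.5 -215.8   74. ] cost 11.12
[array([272., 223.,  38.,  34.])]
[]
```

The bar reads 180.3° and 73 mm high (home is 71), so it has dropped. A light press will make sure.

Run:
```python
from h import *
p,a=st(); to(p,(112,-215,100))
```

```text
t 35.02 stand pos [  19.1 -429.8  201. ] toolx yaw vs stand -0.09 tilt z -1.0000 F [-0.1 -0.2  0.4] w 35.2 gf 0.0
need units [ 3.7  -8.6   4.04]
```

Call:
move_arm([
  [[0.6,-0.9,0],0,1],
  [[0.6,-0.9,0],0,1],
  [[0.6,-0.9,0],0,1],
  [[0.6,-0.9,0],0,1],
  [[0.6,-0.9,0],0,1],
  [[0.5,-0.9,0],0,1],
  [[0.3,-0.9,0],0,1],
  [[0,-0.9,0],0,1],
  [[0,-0.9,0],0,1],
  [[0,-0.6,0],0,1],
  [[0,0,0.9],0,1],
  [[0,0,0.9],0,1],
  [[0,0,0.9],0,1],
  [[0,0,0.9],0,1],
  [[0,0,0.5],0,1],
  [[0,0,0],0,1],
])

```text
t: 36.35
ee_pos: [606.4, -187.2, 94.8]
orientation: [-3.128, -0.275, 0.007]
ft_force: [-0.4, 0.8, 1.0]
width: 0.3
grasp_force: 0.0
```

Run:
```python
from h import *
p,a=st()
```

```text
t 36.35 stand pos [ 113.1 -210.6   94.8] toolx yaw vs stand 0.03 tilt z -1.0000 F [-0.4  0.8  1. ] w 0.3 gf 0.0
```

Call:
move_arm([
  [[-0.05,0.18,0.2],0,1],
  [[0,0,0.2],0,1],
  [[0,0,0.06],0,1],
  [[0,0,0.06],0,1],
  [[0,0,0],0,1],
])

```text
t: 36.77
ee_pos: [607.5, -193.2, 84.9]
orientation: [3.129, 0.273, 0.001]
ft_force: [1.0, -0.3, -0.5]
width: 0.6
grasp_force: 0.0
```

Call:
move_arm([
  [[0,0,0.04],0,1],
  [[0,0,0],0,1],
])

```text
t: 36.93
ee_pos: [607.4, -193.1, 83.7]
orientation: [3.129, 0.274, 0.001]
ft_force: [-0.6, -0.9, 0.4]
width: 0.9
grasp_force: 0.0
```

Call:
move_arm([
  [[0,0,0.06],0,1],
  [[0,0,0],0,1],
])

```text
t: 37.1
ee_pos: [607.2, -192.9, 81.9]
orientation: [-3.13, -0.274, 0.0]
ft_force: [0.2, -0.1, 0.1]
width: 0.5
grasp_force: 0.0
```

Call:
move_arm([
  [[0,0,0.06],0,1],
  [[0,0,0],0,1],
])

```text
t: 37.27
ee_pos: [607.4, -193.0, 80.5]
orientation: [3.13, 0.274, 0.0]
ft_force: [0.2, -0.3, 1.3]
width: 0.5
grasp_force: 0.0
```

Call:
move_arm([
  [[0,0,0.04],0,1],
  [[0,0,0],0,1],
])

```text
t: 37.43
ee_pos: [608.0, -193.3, 80.4]
orientation: [3.129, 0.274, 0.002]
ft_force: [-0.6, 0.2, 5.6]
width: 0.4
grasp_force: 3.3
```

Contact at z=80.4 with 5.6 N: the key is fully home. I retreat and make a last check of the cup, bar and key.

Call:
move_arm([
  [[0,0,-0.4],0,1],
  [[0,0,-0.9],0,1],
  [[0,0,-0.9],0,1],
  [[0,0,-0.9],0,1],
  [[0,0,-0.9],0,1],
  [[0,0.5,-0.9],0,1],
  [[0,0.9,0],0,1],
  [[-0.4,0.9,0],0,1],
  [[-0.4,0.9,0],0,1],
  [[-0.4,0.9,0],0,1],
  [[-0.4,0.9,0],0,1],
  [[-0.4,0.9,0],0,1],
  [[-0.4,0.9,0],0,1],
  [[-0.4,0.9,0],0,1],
  [[0,0,0],0,1],
  [[0,0,0],0,1],
])

```text
t: 38.77
ee_pos: [571.2, -395.6, 202.1]
orientation: [-3.13, -0.27, -0.0]
ft_force: [-0.1, 1.0, 0.3]
width: 0.6
grasp_force: 0.0
```

Run:
```python
from h import *
st(); keybar()
t=cam("top");s=cam("side")
for n,d in(("top",t),("side",s)):
    print(n,[(np.round(x["rect"]),round(float(x["p"]),2)) for x in cams.boxes_of(n,"cup")])
    P=T(S,np.c_[cyl(0,0,0)[:,:2]+[0,-110],203-cyl(0,0,0)[:,2]]); q=proj(d,P); print("expected",((q.max(0)+q.min(0))/2).round(),np.ptp(q,axis=0).round())
print("red bar",red(t,285,340,190,245),"expected q=pi/2",proj(t,T(S,(0,-230,53))),"q=1.5",proj(t,T(S,(0,-229.7,61.5))))
```

```text
t 38.77 stand pos [  42.2 -409.8  202.1] toolx yaw vs stand -0.15 tilt z -1.0000 F [-0.1  1.   0.3] w 0.6 gf 0.0
top px 163 side px 114 yaw 180.4 pitch 0.1 axis pt on bar [ 110.4 -214.8   73.5] tip [  -2.5 -215.7   73.7] cost 11.52
top [(array([274., 222.,  36.,  33.]), 0.87)]
expected [274. 220.] [34. 34.]
side [(array([286., 189.,  30.,  48.]), 0.66)]
expected [287. 186.] [28. 45.]
red bar (array([315.        , 216.03448276]), np.int64(29)) expected q=pi/2 [[315.11801684 215.6907543 ]] q=1.5 [[315.45100127 215.51760607]]
```

All agrees with the goal; I hand it in.

```bash
python3 -c "
from workcell import ctrl
print(ctrl.close_job())"
```

```text
the job is handed in; nothing more can be done
None
```

I handed the job in at about 39 s. By the last camera check, the cup is upside down on the upright peg and the orange key has dropped fully home across the lever; the judge's result was not reported. The key leaned over at my first push, so I gripped it, turned it upright and lowered it into the slot.

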